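# Index the sample-vial carousel to its next hole

## Robot

A 6-joint arm with a two-finger parallel gripper is mounted at the origin on the work surface. World frame = base frame: x ahead of the robot, y to its left, z up, the work surface at z = 0. Lengths are in mm, angles in rad, forces in N, time in s.
With the tool pointing down it reaches from about 275 to 1000 mm from the base axis. Payload 8.4 kg.
Tool frame: the origin (TCP) lies on the centre line of the jaws, within the pads' length; the fingertips stand 25 mm ahead of it and the grasp point (between the pads) lies 6 mm ahead of it; z points along the fingers, x is the direction in which the jaws open and shut, and the axes are right-handed (so a half turn about z gives the same grasp; the last joint's range is limited). The gripper opens to 85 mm and grips with 20 to 120 N. Pads are 22 mm wide; open, the fingers measure 114 mm over their backs; the gripper's body (76 mm by 85 mm) begins 54 mm behind the grasp point. The pads swing forward as they close: fully open they stand 13 mm farther back than shut.
Start: joints at [1.196, 0.353, 1.633, -0, 1.155, -0.002], TCP at [227.639, 582.073, 256.281] pointing down, gripper open.
Joint ranges: [-2.63, 2.63], [-0.92, 2.1], [0.06, 2.66], [-1.3, 4.44], [0, 2.69], [-3.02, 3.02]. Speed limits (rad/s): [2.22, 2.22, 2.79, 3.14, 3.14, 3.14].

## Interface

Orientations are given as [roll, pitch, yaw] about the fixed x, y, z axes, in that order (R = Rz(yaw) Ry(pitch) Rx(roll)).
In Python, from rig import r gives the robot as it stands. The module is installed in compiled form; this text tells all that it offers.
- The arm moves only by the tool jog_arm, never from a script. Its argument "deltas" is a list of rows, each an object with "gripper": the gripper command: -1 is fully open, 1 is shut, values between are in proportion; "translation": the shift along the world's x, y, z in units of 10 cm (1.0 is 10 cm), a list of three; "dr": the turn, a rotation vector about the world's x, y, z in units of pi/2 rad (1.0 is pi/2 rad), a list of three. In form: [{"gripper": gripper, "translation": [x, y, z], "dr": [wx, wy, wz]}, ...]. A call has 1 to 12 rows; each row shifts and turns the commanded pose from where the row before left it; what a row does not reach is not made up. A row lasts 1/12 s, in which the tool goes at most 41.7 mm and 7.16 degrees, less where a joint would pass 70% of its speed; a pose out of reach is approached as far as the arm can. A call with a number of a shift or a turn outside -1 to 1 is refused whole. A call with a gripper value outside its range is refused whole. The fingers move at their own pace and stop on an object; "squeeze" is the grip in N (left out, the last holds). Time passes only in rows, so rows that do not move let the fingers close. It gives the time, the measured TCP pose, the force and the opening at its end, in the units of the state.
- r.sense(): the state, without advancing time (a new reading comes with each control period).
- r.grab_frame(name): name is "scene" or "top" or "wrist"; returns the picture (384x512x3 uint8, blue, green, red); there is no depth.
- r.calibration(name): a dict with "mtx" (3x3 intrinsics, pixels), "k1" (the pictures are not rectified: a ray, as slopes to the right and down, at radius r is drawn at 1 + k1 r^2 times it, then the intrinsics apply), "world_from_camera" (4x4, takes a point from camera to world coordinates). Camera axes: x right, y down, z forward; pixel columns grow to the right and rows downward; lengths in mm; the calibration is good to about 2 mm. A picture is of the moment at which its call begins: read the wrist's pose just before it. calibration takes no time and is no camera call; for the wrist camera it gives the pose at the moment of the call.
- r.sign_off(): hands the job in, once; it reports no verdict.
The state is a dict: "clock": time; "qpos": joint angles; "qvel": joint speeds; "joint_efforts": joint torques, N m; "eef_pos": TCP position; "tcp_rot": TCP orientation; "contact_force": force on the tool from outside, world axes, zero at the start; "wrist_torque": the same for the moment, N m; "opening": opening from 0.0 (shut) to 1.0 (fully open).
Only numpy, scipy, OpenCV 4.12 (cv2) and the standard library are available. Lean on these libraries where they do the work, as an engineer would, in place of code of your own. Each camera call takes 0.05 s, during which the arm holds its last target. There are 200 camera calls.

## Task

Advance the vial carousel by one hole, counter-clockwise seen from above, so that the next vial faces the reader: push the red plunger down with a fingertip to free the deck, swing it round to the next notch (the one with the green mark) and let the plunger spring fully up there, locking the deck. Do not turn it backwards or past that notch. Grasp and lift nothing: the vials stay standing in their pockets and the other things on the bench stay where they are.

Things in the scene. Friction and masses are not known exactly. Their poses are not given: they have to be found in the camera images.
- carousel_base: Fixed base, round white foot 276 mm wide, 18 high; above it a steel index plate (z 62-72 mm, octagonal, 216 wide) with 8 edge notches, 45 degrees apart. Origin: turning axis, bench level; z up; x towards the plunger's starting notch. Any yaw. Next notch, marked green on plate and foot: 45 degrees counter-clockwise. Black reader post 110 mm high at 202.5 degrees ccw from x, 142-168 mm from the axis.
- deck_centre (a point): Centre of the top of the white turning deck (160 mm wide, top at z = 86 mm), on the turning axis. x axis: towards the plunger, turns with the deck. Hub 28 mm wide, 22 high. Eight blue ring pockets, 32 mm wide, 14 high, on a circle of 58 mm radius; two amber vials and a white one stand in three of them.
- carousel (a joint): Angle of the deck relative to the base, rad: 0 in the starting notch, positive counter-clockwise seen from above, 0.785 (45 degrees) in the next notch. About 0.02 rad of play in a notch. Turning the free deck takes about 0.1 N m (1 N at the plunger).
- plunger_top (a point): Centre of the floor of the plunger's red dished cap; moves with it. Cap 54 mm wide; dish 44 mm wide inside, lip 6 mm high: a fingertip in the dish can push it down and carry it round. It stands on the deck's arm, 125 mm from the turning axis, dish floor at z = 114 mm when up. Slides vertically.
- plunger (a joint): Press depth, m: 0 fully up (sprung), 0.013 at its stop. 4.5 N to start, 8.5 N to bottom. Its brass dog sits in a notch of the index plate and locks the deck; pressed past 0.010 the dog is below the plate and the deck turns with the plunger. Let go between notches it rides under the plate at 0.010, and springs up by itself at a notch.
- vial_a: Amber vial, 22 mm across, 46 mm high, aluminium cap, loose in the pocket at 157.5 degrees from the plunger (counter-clockwise): the next one for the reader. Origin: centre of its underside, resting on the deck.
- vial_b: Amber vial like the other, loose in the pocket at 202.5 degrees from the plunger, facing the reader at the start. Origin: centre of its underside.
- vial_c: White vial of the same size, loose in the pocket at 292.5 degrees from the plunger. Origin: centre of its underside.
- beaker: Bystander: clear glass beaker, 72 mm across, 90 mm high. Origin: centre of its underside.
- reagent: Bystander: amber reagent bottle with blue cap, 64 mm across, 130 mm high. Origin: centre of its underside.
- jar: Bystander: white plastic jar with red lid, 56 mm across, 70 mm high. Origin: centre of its underside.
- tip_box: Bystander: blue pipette-tip box with white lid, 80 x 120 x 65 mm. Origin: centre of its underside.
- spatula: Bystander: spatula lying on the bench, 180 mm long. Origin: in its middle, at the bench.

How it is judged:
By the outcome, as a careful person would: the job done as asked, in the order asked, and still so for the second after the job is handed in, with the robot touching nothing.
It also fails if it takes over 38 s, if anything falls off the work surface, if the arm or the gripper's body presses on something with over 40 N, if the wrist force passes 120 N, or if a joint passes its speed limit or range.

## Working session

There is one attempt and no reset: what is moved stays moved. The work goes in short steps, Python scripts to look and compute and a tool call to move; the robot and the scene stay as the last step left them, time stands still between calls to the robot, and variables do not carry over. Pictures are saved under pics/ and viewed, about 8 in all and at most 12, crops included, and the job is handed in when it is done.

Besides the shell and the picture viewer there is one more tool, called by a JSON object that holds its "method" and its "body", one argument or row to a line. jog_arm: Moves the arm, as the interface text tells. Shifts and turns lie within -1 to 1; 1 stands for 10 cm of shift or pi/2 rad of turn. Its arguments: {"type":"object","properties":{"deltas":{"type":"array"},"squeeze":{"type":"number"}},"required":["deltas"]}

```bash
mkdir -p pics
python3 - <<'E'
from rig import r
import cv2,numpy as np
s=r.sense();print(s)
a=r.grab_frame("scene");b=r.grab_frame("top")
cv2.imwrite("pics/scene.png",a);cv2.imwrite("pics/top.png",b)
for n in("scene","top"):
    print(n,r.calibration(n))
E
```

```text
{'clock': 0.0, 'qpos': array([ 1.19558817e+00,  3.53623291e-01,  1.63414354e+00, -2.32692453e-05,
        1.15516363e+00, -2.39830535e-03]), 'qvel': array([ 7.36683434e-04, -1.75079547e-03, -1.37759381e-04,  3.90139511e-05,
       -9.64289886e-05,  6.35654479e-04]), 'joint_efforts': array([ 1.22452511e-03, -6.05249476e+01, -3.42068374e+01,  1.35905043e-04,
        9.05820751e-03, -2.19894315e-05]), 'eef_pos': array([227.49220612, 581.66104495, 255.57314106]), 'tcp_rot': array([3.14157459e+00, 1.33785920e-03, 1.19799587e+00]), 'contact_force': array([-1.03504135,  0.22810725, -0.49576773]), 'wrist_torque': array([ 0.01245764, -0.03506036,  0.04128737]), 'opening': 0.999184962117157}
scene {'mtx': array([[448.40651514,   0.        , 247.42214272],
       [  0.        , 448.40651514, 202.19696745],
       [  0.        ,   0.        ,   1.        ]]), 'k1': -0.08179293401514111, 'world_from_camera': array([[ 4.18041162e-01,  4.80509983e-01, -7.70942114e-01,
         1.47034536e+03],
       [ 9.08409557e-01, -2.15696719e-01,  3.58143828e-01,
        -4.51666497e+02],
       [ 5.80200004e-03, -8.50050046e-01, -5.26669968e-01,
         7.47465762e+02],
       [ 0.00000000e+00,  0.00000000e+00,  0.00000000e+00,
         1.00000000e+00]])}
top {'mtx': array([[347.87979602,   0.        , 259.1126469 ],
       [  0.        , 347.87979602, 191.30100672],
       [  0.        ,   0.        ,   1.        ]]), 'k1': 0.02591910314551133, 'world_from_camera': array([[-2.41324324e-02, -9.94343619e-01,  1.03433035e-01,
         4.03456475e+02],
       [-9.99708633e-01,  2.39486963e-02, -3.01806477e-03,
        -6.51031947e+00],
       [ 5.23907096e-04, -1.03475731e-01, -9.94631841e-01,
         1.26106378e+03],
       [ 0.00000000e+00,  0.00000000e+00,  0.00000000e+00,
         1.00000000e+00]])}
```

Create h.py:
```python
import numpy as np,cv2
def ray(c,px):
    K=np.array(c["mtx"]);T=np.array(c["world_from_camera"])
    u=(px[0]-K[0,2])/K[0,0];v=(px[1]-K[1,2])/K[1,1]
    rd=np.hypot(u,v);q=rd
    for _ in range(30):q=rd/(1+c["k1"]*q*q)
    s=q/rd if rd else 1
    return T[:3,3],T[:3,:3]@np.array([u*s,v*s,1])
def atz(c,px,z):
    o,d=ray(c,px);return o+d*(z-o[2])/d[2]
def proj(c,P):
    K=np.array(c["mtx"]);T=np.array(c["world_from_camera"])
    p=T[:3,:3].T@(np.array(P)-T[:3,3]);u,v=p[:2]/p[2];f=1+c["k1"]*(u*u+v*v)
    return K[0,0]*u*f+K[0,2],K[1,1]*v*f+K[1,2]
```

```text
(no output)
```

View pics/top.png

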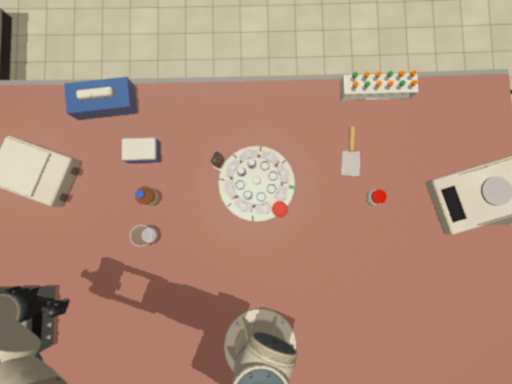

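View pics/scene.png

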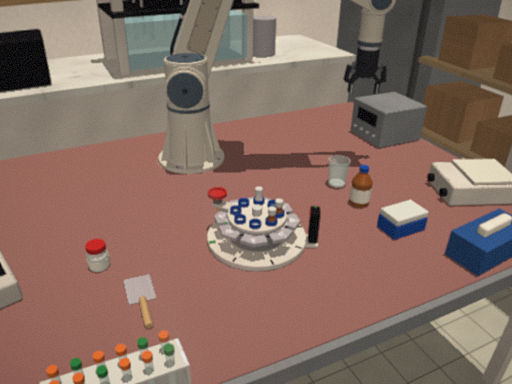

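Run:
```python
from rig import r
import cv2,numpy as np
from h import *
for n,box in(("top",(265,195,300,225)),("scene",(200,180,232,210))):
    c=r.calibration(n);im=cv2.imread(f"pics/{n}.png").astype(int)
    x0,y0,x1,y1=box;s=im[y0:y1,x0:x1]
    m=(s[...,2]>130)&(s[...,1]<50)&(s[...,0]<60)
    v,u=np.nonzero(m);p=((u.min()+u.max())/2+x0,(v.min()+v.max())/2+y0)
    print(n,m.sum(),p,u.min()+x0,u.max()+x0,v.min()+y0,v.max()+y0,(u.mean()+x0,v.mean()+y0),atz(c,p,118),atz(c,(u.mean()+x0,v.mean()+y0),118))
c=r.calibration("top");im=cv2.imread("pics/top.png").astype(int)
# white foot: nonred mask
hub=atz(c,(256.5,181),108);print("hub",hub)
m=(im[...,1]>110).astype(np.uint8);m[:140]=0;m[225:]=0;m[:,:215]=0;m[:,298:]=0
v,u=np.nonzero(m);print(u.min(),u.max(),v.min(),v.max())
print("foot L/R/T/B",[atz(c,p,18).round(1) for p in((u.min(),183),(u.max(),183),(257,v.min()),(257,v.max()))])
g=(im[...,1]>im[...,2]+40)&(im[...,1]>im[...,0]+30);g[:,:270]=0;g[:,310:]=0;g[:140]=0;g[230:]=0
v,u=np.nonzero(g);print("green",u.mean(),v.mean(),len(u),atz(c,(u.mean(),v.mean()),18))
cr=cv2.resize(cv2.imread("pics/top.png")[135:235,205:310],None,fx=6,fy=6,interpolation=cv2.INTER_CUBIC);cv2.imwrite("pics/topcrop.png",cr[:600])
```

```text
Traceback (most recent call last):
ValueError: zero-size array to reduction operation minimum which has no identity
```

Run:
```python
from rig import r
import cv2,numpy as np
from h import *
for n,box in(("top",(268,195,300,222)),("scene",(200,184,232,210))):
    c=r.calibration(n);im=cv2.imread(f"pics/{n}.png").astype(int)
    x0,y0,x1,y1=box;s=im[y0:y1,x0:x1]
    m=(s[...,2]>110)&(s[...,2]>3.0*s[...,1])
    v,u=np.nonzero(m);
    p=((u.min()+u.max())/2+x0,(v.min()+v.max())/2+y0);q=(u.mean()+x0,v.mean()+y0)
    print(n,m.sum(),p,q,u.min()+x0,u.max()+x0,v.min()+y0,v.max()+y0,atz(c,p,118),atz(c,q,118))
c=r.calibration("top");im=cv2.imread("pics/top.png").astype(int)
m=(im[...,1]>110).astype(np.uint8);m[:140]=0;m[225:]=0;m[:,:215]=0;m[:,298:]=0
v,u=np.nonzero(m);print(u.min(),u.max(),v.min(),v.max())
print("foot L/R/T/B",[atz(c,p,18).round(1) for p in((u.min(),183),(u.max(),183),(257,v.min()),(257,v.max()))])
g=(im[...,1]>im[...,2]+30)&(im[...,1]>im[...,0]+20);g[:,:270]=0;g[:,310:]=0;g[:140]=0;g[230:]=0
v,u=np.nonzero(g);print("green",u.mean(),v.mean(),len(u),atz(c,(u.mean(),v.mean()),18))
cr=cv2.resize(cv2.imread("pics/top.png")[135:235,205:310],None,fx=6,fy=6,interpolation=cv2.INTER_CUBIC);cv2.imwrite("pics/topcrop.png",cr[:600])
```

```text
Traceback (most recent call last):
ValueError: zero-size array to reduction operation minimum which has no identity
```

Run:
```python
import cv2
im=cv2.imread("pics/top.png");print(im.shape,im[205:214:3,276:286:3].tolist());cv2.imwrite("pics/topcrop.png",cv2.resize(im[135:235,205:310],None,fx=6,fy=6,interpolation=cv2.INTER_CUBIC))
im=cv2.imread("pics/scene.png");print(im[190:200:3,214:222:3].tolist())
```

```text
(384, 512, 3) [[[70, 89, 223], [69, 89, 223], [70, 88, 222], [79, 98, 205]], [[70, 88, 223], [68, 87, 223], [69, 88, 224], [65, 82, 213]], [[66, 86, 221], [68, 86, 222], [67, 85, 223], [58, 76, 204]]]
[[[54, 59, 197], [45, 49, 195], [41, 45, 190]], [[57, 62, 202], [43, 49, 195], [49, 49, 200]], [[44, 51, 172], [45, 48, 177], [41, 45, 165]], [[48, 53, 116], [43, 55, 122], [42, 48, 106]]]
```

View pics/topcrop.png

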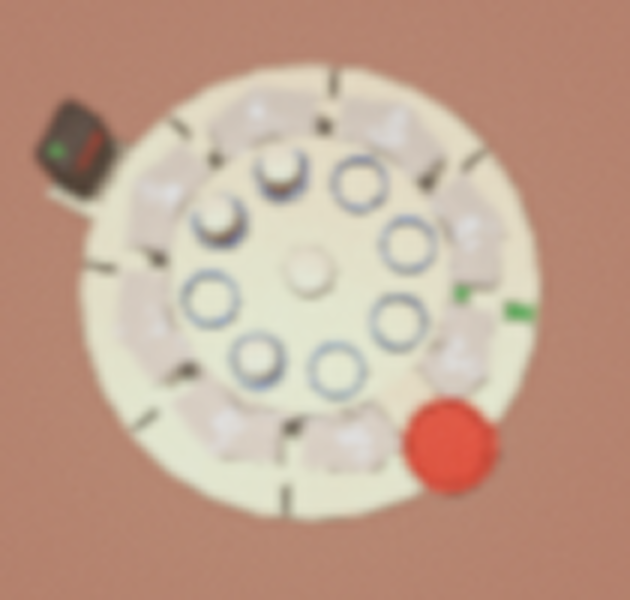

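Run:
```python
from rig import r
import cv2,numpy as np
from h import *
ct=r.calibration("top");cs=r.calibration("scene")
im=cv2.imread("pics/top.png").astype(int)
s=im[195:225,265:300];m=(s[...,2]-s[...,1]>90);v,u=np.nonzero(m)
q=(u.mean()+265,v.mean()+195);P=atz(ct,q,119);print(len(u),q,"plunger top",P)
im2=cv2.imread("pics/scene.png").astype(int);s=im2[184:205,200:232];m=(s[...,2]-s[...,1]>85);v,u=np.nonzero(m)
p=((u.min()+u.max())/2+200,(v.min()+v.max())/2+184);print(len(u),p,u.min(),u.max(),v.min(),v.max(),"scene",atz(cs,p,118), "expect px",proj(cs,P))
cp=lambda x,y:((x+.5)/6-.5+205,(y+.5)/6-.5+135)
print("hub",atz(ct,cp(310,270),108),"foot",atz(ct,cp(311,293),18),"foot w",atz(ct,cp(80,293),18),atz(ct,cp(541,293),18),"T/B",atz(ct,cp(311,64),18),atz(ct,cp(311,521),18))
C=(atz(ct,cp(310,270),108)+atz(ct,cp(311,293),18))/2
d=(P-C)[:2];print("r",np.hypot(*d),"ang",np.degrees(np.arctan2(d[1],d[0])))
for g,z in((cp(520,312),18),(cp(461,294),72)):
    e=(atz(ct,g,z)-C)[:2];print("green",np.hypot(*e),np.degrees(np.arctan2(e[1],e[0])))
e=(atz(ct,cp(72,118),110)-C)[:2];print("post",np.hypot(*e),np.degrees(np.arctan2(e[1],e[0])))
```

```text
180 (np.float64(279.74444444444447), np.float64(209.0222222222222)) plunger top [462.11765408 -76.27530069 119.        ]
175 (np.float64(217.0), np.float64(192.5)) 8 26 3 14 scene [468.35556878 -78.99931098 118.        ] expect px (np.float64(217.08311300659705), np.float64(190.94156038502584))
hub [562.97985857  -1.38982146 108.        ] foot [561.49415739  -1.26574678  18.        ] foot w [564.81874621 137.26909401  18.        ] [ 558.16509803 -139.23527334   18.        ] T/B [701.48871502  -4.53714107  18.        ] [425.20330028   1.91315298  18.        ]
r 125.06404465701098 ang -143.1821456798633
green 125.8561793782466 -96.95509532811053
green 86.83965279582912 -96.78629109808688
post 158.85885407259929 55.691306725558846
```

{"method": "jog_arm", "body": {
  "deltas": [
    {"gripper":1,"translation":[0.098,-0.274,0],"dr":[0,0,0]},
    {"gripper":1,"translation":[0.098,-0.274,0],"dr":[0,0,0]},
    {"gripper":1,"translation":[0.098,-0.274,0],"dr":[0,0,0]},
    {"gripper":1,"translation":[0.098,-0.274,0],"dr":[0,0,0]},
    {"gripper":1,"translation":[0.098,-0.274,0],"dr":[0,0,0]},
    {"gripper":1,"translation":[0.098,-0.274,0],"dr":[0,0,0]},
    {"gripper":1,"translation":[0.098,-0.274,0],"dr":[0,0,0]},
    {"gripper":1,"translation":[0.098,-0.274,0],"dr":[0,0,0]},
    {"gripper":1,"translation":[0.098,-0.274,0],"dr":[0,0,0]},
    {"gripper":1,"translation":[0.098,-0.274,0],"dr":[0,0,0]},
    {"gripper":1,"translation":[0.098,-0.274,0],"dr":[0,0,0]},
    {"gripper":1,"translation":[0.098,-0.274,0],"dr":[0,0,0]}
  ],
  "squeeze": 20
}}

```text
clock: 1.1
eef_pos: [345.2, 251.9, 256.2]
tcp_rot: [-3.141, 0.0, 1.198]
contact_force: [0.5, 0.3, 0.6]
opening: -0.005
```

{"method": "jog_arm", "body": {
  "deltas": [
    {"gripper":1,"translation":[0.098,-0.274,0],"dr":[0,0,0]},
    {"gripper":1,"translation":[0.098,-0.274,0],"dr":[0,0,0]},
    {"gripper":1,"translation":[0.098,-0.274,0],"dr":[0,0,0]},
    {"gripper":1,"translation":[0.098,-0.274,0],"dr":[0,0,0]},
    {"gripper":1,"translation":[0.098,-0.274,0],"dr":[0,0,0]},
    {"gripper":1,"translation":[0.098,-0.274,0],"dr":[0,0,0]},
    {"gripper":1,"translation":[0.098,-0.274,0],"dr":[0,0,0]},
    {"gripper":1,"translation":[0.098,-0.274,0],"dr":[0,0,0]},
    {"gripper":1,"translation":[0.098,-0.274,0],"dr":[0,0,0]},
    {"gripper":1,"translation":[0.098,-0.274,0],"dr":[0,0,0]},
    {"gripper":1,"translation":[0.098,-0.274,0],"dr":[0,0,0]},
    {"gripper":1,"translation":[0.098,-0.274,0],"dr":[0,0,0]}
  ]
}}

```text
clock: 2.1
eef_pos: [462.9, -77.0, 256.1]
tcp_rot: [-3.141, 0.0, 1.198]
contact_force: [1.3, 0.8, -0.7]
opening: 0.003
```

{"method": "jog_arm", "body": {
  "deltas": [
    {"gripper":1,"translation":[0,0,-0.3],"dr":[0,0,0]},
    {"gripper":1,"translation":[0,0,-0.3],"dr":[0,0,0]},
    {"gripper":1,"translation":[0,0,-0.25],"dr":[0,0,0]},
    {"gripper":1,"translation":[0,0,-0.1],"dr":[0,0,0]},
    {"gripper":1,"translation":[0,0,0],"dr":[0,0,0]}
  ]
}}

```text
clock: 2.52
eef_pos: [461.1, -75.3, 159.2]
tcp_rot: [-3.137, 0.001, 1.198]
contact_force: [-0.7, 0.4, -0.7]
opening: 0.002
```

Run:
```python
from rig import r
import cv2,numpy as np
cw=r.calibration("wrist");w=r.grab_frame("wrist");s=r.grab_frame("scene")
print(r.sense()["eef_pos"]);print(cw)
a=cv2.resize(s[130:280,170:330],None,fx=2.56,fy=2.56,interpolation=cv2.INTER_CUBIC)
cv2.imwrite("pics/m1.png",np.hstack([cv2.resize(w,(390,292)),a[:292]])[:, :800]);cv2.imwrite("pics/w1.png",w)
```

```text
[463.16792609 -75.46313808 161.81732245]
{'mtx': array([[332.30307048,   0.        , 256.86473005],
       [  0.        , 332.30307048, 193.02729532],
       [  0.        ,   0.        ,   1.        ]]), 'k1': -0.06905941072936948, 'world_from_camera': array([[ 3.63873457e-01,  8.92134927e-01,  2.67752457e-01,
         3.92132985e+02],
       [ 9.31448320e-01, -3.48402686e-01, -1.04974259e-01,
        -4.81319662e+01],
       [-3.65527562e-04,  2.87594923e-01, -9.57752070e-01,
         2.77460804e+02],
       [ 0.00000000e+00,  0.00000000e+00,  0.00000000e+00,
         1.00000000e+00]])}
```

View pics/m1.png

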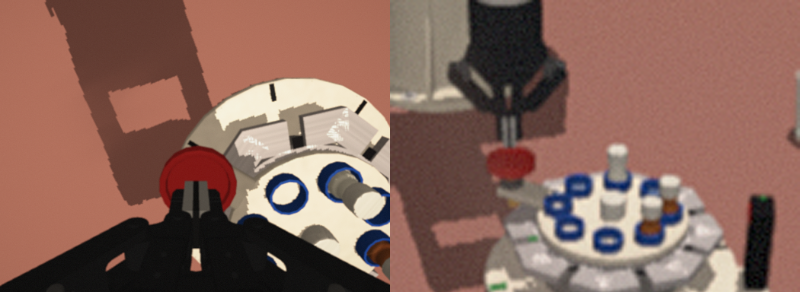

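Run:
```python
from rig import r
import cv2,numpy as np
from h import *
c=r.calibration("wrist");im=cv2.imread("pics/w1.png").astype(int)
m=((im[...,2]>60)&(im[...,2]>2.6*im[...,1])).astype(np.uint8)
m[:,:180]=0;m[:,340:]=0
v,u=np.nonzero(m);print(len(u),u.min(),u.max(),v.min(),v.max())
# circle fit of outer rim (lip z=120): upper silhouette per column
pts=[]
for x in range(u.min()+4,u.max()-3,4):
    y=v[u==x].min(); pts.append(atz(c,(x,y),120)[:2])
pts=np.array(pts);A=np.c_[2*pts,np.ones(len(pts))];s=np.linalg.lstsq(A,(pts**2).sum(1),rcond=None)[0]
print("cap",s[:2],"R",np.sqrt(s[2]+s[:2]@s[:2]))
for z in(130,135,140):print(z,proj(c,[463.2,-75.5,z]))
```

```text
4946 209 309 192 277
cap [463.04416486 -74.08194796] R 25.37340917280491
130 (np.float64(256.50761366426184), np.float64(248.7074626970947))
135 (np.float64(256.50350511347375), np.float64(253.36940576124005))
140 (np.float64(256.49915811110316), np.float64(258.3125650739994))
```

{"method": "jog_arm", "body": {
  "deltas": [
    {"gripper":1,"translation":[0,0.005,-0.1],"dr":[0,0,0]},
    {"gripper":1,"translation":[0,0,-0.1],"dr":[0,0,0]},
    {"gripper":1,"translation":[0,0,-0.05],"dr":[0,0,0]},
    {"gripper":1,"translation":[0,0,-0.04],"dr":[0,0,0]},
    {"gripper":1,"translation":[0,0,0],"dr":[0,0,0]}
  ]
}}

```text
clock: 3.03
eef_pos: [463.4, -74.9, 132.1]
tcp_rot: [3.141, -0.0, 1.198]
contact_force: [1.6, 1.9, 5.5]
opening: 0.0
```

{"method": "jog_arm", "body": {
  "deltas": [
    {"gripper":1,"translation":[0,0,-0.03],"dr":[0,0,0]},
    {"gripper":1,"translation":[0,0,-0.03],"dr":[0,0,0]},
    {"gripper":1,"translation":[0,0,0],"dr":[0,0,0]}
  ]
}}

```text
clock: 3.28
eef_pos: [463.5, -75.0, 126.5]
tcp_rot: [3.14, -0.0, 1.198]
contact_force: [0.1, 0.5, 7.6]
opening: -0.005
```

{"method": "jog_arm", "body": {
  "deltas": [
    {"gripper":1,"translation":[0,0,-0.02],"dr":[0,0,0]},
    {"gripper":1,"translation":[0,0,0],"dr":[0,0,0]}
  ]
}}

```text
clock: 3.45
eef_pos: [464.0, -75.6, 125.8]
tcp_rot: [3.139, 0.0, 1.199]
contact_force: [-2.7, -2.4, 18.6]
opening: 0.0
```

Run:
```python
import numpy as np
a=np.radians(np.r_[-143,-141.5:-101.5:2.5,-101.5,-100.5]);p=125*np.c_[np.cos(a),np.sin(a)]
print(np.degrees(a));print((np.diff(p,axis=0)/100).round(3).tolist())
```

```text
[-143.  -141.5 -139.  -136.5 -134.  -131.5 -129.  -126.5 -124.  -121.5
 -119.  -116.5 -114.  -111.5 -109.  -106.5 -104.  -101.5 -100.5]
[[0.02, -0.026], [0.035, -0.042], [0.037, -0.04], [0.038, -0.039], [0.04, -0.037], [0.042, -0.035], [0.043, -0.033], [0.045, -0.031], [0.046, -0.03], [0.047, -0.027], [0.048, -0.025], [0.049, -0.023], [0.05, -0.021], [0.051, -0.019], [0.052, -0.017], [0.053, -0.014], [0.053, -0.012], [0.021, -0.004]]
```

{"method": "jog_arm", "body": {
  "deltas": [
    {"gripper":1,"translation":[0.02,-0.026,0],"dr":[0,0,0]},
    {"gripper":1,"translation":[0.035,-0.042,0],"dr":[0,0,0]},
    {"gripper":1,"translation":[0.037,-0.04,0],"dr":[0,0,0]},
    {"gripper":1,"translation":[0.038,-0.039,0],"dr":[0,0,0]},
    {"gripper":1,"translation":[0.04,-0.037,0],"dr":[0,0,0]},
    {"gripper":1,"translation":[0.042,-0.035,0],"dr":[0,0,0]},
    {"gripper":1,"translation":[0.043,-0.033,0],"dr":[0,0,0]},
    {"gripper":1,"translation":[0.045,-0.031,0],"dr":[0,0,0]}
  ]
}}

```text
clock: 4.12
eef_pos: [494.4, -103.8, 125.9]
tcp_rot: [3.139, -0.0, 1.198]
contact_force: [-1.0, 0.8, 17.3]
opening: -0.0
```

Run:
```python
from rig import r
import cv2,numpy as np
from h import *
s=r.grab_frame("scene");t=r.grab_frame("top");w=r.grab_frame("wrist")
st=r.sense();print(st["eef_pos"],st["contact_force"])
a=cv2.resize(s[140:260,190:320],(429,396),interpolation=cv2.INTER_CUBIC)
b=cv2.resize(w,(371,278));b=cv2.copyMakeBorder(b,0,118,0,0,cv2.BORDER_CONSTANT)
cv2.imwrite("pics/m2.png",np.hstack([a,b]))
```

```text
[ 494.87414523 -104.06816349  125.89650429] [-0.08394598 -1.3560551  15.29559469]
```

View pics/m2.png

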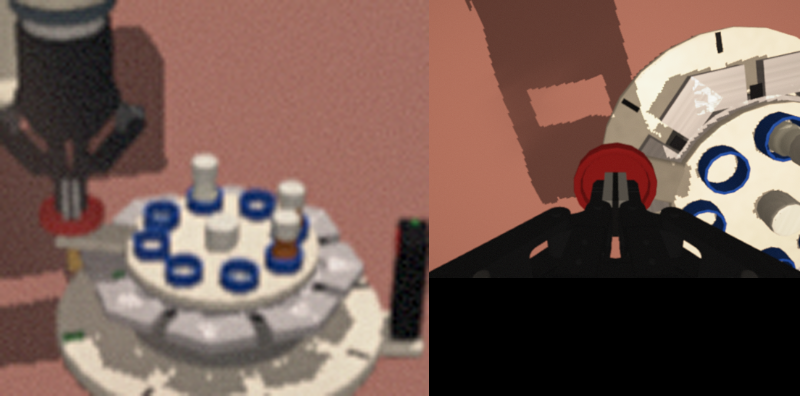

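{"method": "jog_arm", "body": {
  "deltas": [
    {"gripper":1,"translation":[0.046,-0.03,0],"dr":[0,0,0]},
    {"gripper":1,"translation":[0.047,-0.027,0],"dr":[0,0,0]},
    {"gripper":1,"translation":[0.048,-0.025,0],"dr":[0,0,0]},
    {"gripper":1,"translation":[0.049,-0.023,0],"dr":[0,0,0]},
    {"gripper":1,"translation":[0.05,-0.021,0],"dr":[0,0,0]},
    {"gripper":1,"translation":[0.051,-0.019,0],"dr":[0,0,0]},
    {"gripper":1,"translation":[0.04,-0.013,0],"dr":[0,0,0]},
    {"gripper":1,"translation":[0,0,0],"dr":[0,0,0]}
  ]
}}

```text
clock: 4.93
eef_pos: [528.3, -119.8, 125.9]
tcp_rot: [3.138, -0.0, 1.198]
contact_force: [0.0, -1.8, 14.5]
opening: 0.001
```

Run:
```python
from rig import r
import cv2,numpy as np
from h import *
c=r.calibration("wrist");w=r.grab_frame("wrist");st=r.sense();print(st["eef_pos"],st["contact_force"])
cv2.imwrite("pics/w3.png",w);im=w.astype(int)
m=((im[...,2]>60)&(im[...,2]>2.6*im[...,1])).astype(np.uint8);m[:,:170]=0;m[:,350:]=0
v,u=np.nonzero(m);pts=[]
for x in range(u.min()+4,u.max()-3,4): pts.append(atz(c,(x,v[u==x].min()),107)[:2])
pts=np.array(pts);A=np.c_[2*pts,np.ones(len(pts))];s=np.linalg.lstsq(A,(pts**2).sum(1),rcond=None)[0]
d=s[:2]-[562.3,-1.3];print("cap",s[:2],"R",np.sqrt(s[2]+s[:2]@s[:2]),np.hypot(*d),np.degrees(np.arctan2(d[1],d[0])))
d=st["eef_pos"][:2]-[562.3,-1.3];print("tcp",np.hypot(*d),np.degrees(np.arctan2(d[1],d[0])))
```

```text
[ 528.02752384 -119.73649593  125.93198064] [ 0.02729207 -0.74159103 15.24188382]
cap [ 522.36844608 -117.89961355] R 25.038291656515025 123.24771347696326 -108.9046547515026
tcp 123.29560491229293 -106.13908373975508
```

{"method": "jog_arm", "body": {
  "deltas": [
    {"gripper":1,"translation":[0.031,-0.01,0],"dr":[0,0,0]},
    {"gripper":1,"translation":[0.031,-0.01,0],"dr":[0,0,0]},
    {"gripper":1,"translation":[0.031,-0.009,0],"dr":[0,0,0]},
    {"gripper":1,"translation":[0.031,-0.007,0],"dr":[0,0,0]},
    {"gripper":1,"translation":[0,0,0],"dr":[0,0,0]},
    {"gripper":1,"translation":[0,0,0.03],"dr":[0,0,0]},
    {"gripper":1,"translation":[0,0,0.035],"dr":[0,0,0]},
    {"gripper":1,"translation":[0,0,0],"dr":[0,0,0]}
  ]
}}

```text
clock: 5.65
eef_pos: [538.5, -122.8, 131.3]
tcp_rot: [3.141, -0.0, 1.198]
contact_force: [0.2, -0.1, 0.9]
opening: -0.004
```

```bash
cat > cap.py <<'E'
from rig import r
import cv2,numpy as np,sys
from h import *
z=float(sys.argv[1])
c=r.calibration("wrist");w=r.grab_frame("wrist");st=r.sense();print(st["eef_pos"],st["contact_force"],st["clock"])
im=w.astype(int)
m=((im[...,2]>60)&(im[...,2]>2.6*im[...,1])).astype(np.uint8);m[:,:170]=0;m[:,350:]=0
v,u=np.nonzero(m);pts=[]
for x in range(u.min()+4,u.max()-3,4): pts.append(atz(c,(x,v[u==x].min()),z)[:2])
pts=np.array(pts);A=np.c_[2*pts,np.ones(len(pts))];s=np.linalg.lstsq(A,(pts**2).sum(1),rcond=None)[0]
d=s[:2]-[562.3,-1.3];print("cap",s[:2],"R",np.sqrt(s[2]+s[:2]@s[:2]),np.hypot(*d),np.degrees(np.arctan2(d[1],d[0])))
d=st["eef_pos"][:2]-[562.3,-1.3];print("tcp",np.hypot(*d),np.degrees(np.arctan2(d[1],d[0])))
E
python3 cap.py 110
```

```text
[ 538.24936268 -122.74915288  130.88817103] [-0.29169271  0.17059555 -0.26846229] 5.7
cap [ 533.39285815 -120.83275922] R 25.013518830610032 122.97846712639203 -103.59507492950006
tcp 123.80763260493522 -101.2013879955199
```

{"method": "jog_arm", "body": {
  "deltas": [
    {"gripper":1,"translation":[0.015,-0.003,0],"dr":[0,0,0]},
    {"gripper":1,"translation":[0.015,-0.003,0],"dr":[0,0,0]},
    {"gripper":1,"translation":[0.015,-0.003,0],"dr":[0,0,0]},
    {"gripper":1,"translation":[0.015,-0.002,0],"dr":[0,0,0]},
    {"gripper":1,"translation":[0.012,-0.002,0],"dr":[0,0,0]},
    {"gripper":1,"translation":[0.012,-0.001,0],"dr":[0,0,0]},
    {"gripper":1,"translation":[0,0,0],"dr":[0,0,0]}
  ]
}}

```text
clock: 6.28
eef_pos: [546.6, -124.1, 130.6]
tcp_rot: [-3.141, 0.0, 1.198]
contact_force: [-1.4, -0.2, 0.7]
opening: -0.004
```

```bash
python3 cap.py 110
```

```text
[ 546.5370676  -124.09155596  130.58756526] [-0.74350757  0.57861301  0.64694073] 6.3333
cap [ 534.05241242 -121.02720597] R 25.115582833833813 123.01434897145838 -103.27519483039639
tcp 123.79917711233408 -97.31513583604405
```

{"method": "jog_arm", "body": {
  "deltas": [
    {"gripper":1,"translation":[0.013,-0.001,0],"dr":[0,0,0]},
    {"gripper":1,"translation":[0.013,-0.001,0],"dr":[0,0,0]},
    {"gripper":1,"translation":[0.013,-0.001,0],"dr":[0,0,0]},
    {"gripper":1,"translation":[0.013,0,0],"dr":[0,0,0]},
    {"gripper":1,"translation":[0,0,0],"dr":[0,0,0]}
  ]
}}

```text
clock: 6.75
eef_pos: [553.4, -124.7, 131.6]
tcp_rot: [3.139, -0.001, 1.198]
contact_force: [-1.4, -0.3, 6.8]
opening: -0.003
```

```bash
python3 cap.py 110
```

```text
[ 553.41820651 -124.68011626  131.7094228 ] [-1.19552642  0.48417751  6.11723626] 6.8
cap [ 541.77654174 -122.64710018] R 25.433312091940472 123.070431304238 -99.59960181189705
tcp 123.69939104173045 -94.11746212702828
```

{"method": "jog_arm", "body": {
  "deltas": [
    {"gripper":1,"translation":[0,0,0.03],"dr":[0,0,0]},
    {"gripper":1,"translation":[0,0,0.02],"dr":[0,0,0]},
    {"gripper":1,"translation":[0,0,0],"dr":[0,0,0]}
  ]
}}

```text
clock: 7.05
eef_pos: [553.5, -124.7, 137.0]
tcp_rot: [3.138, -0.001, 1.198]
contact_force: [2.0, 0.4, 6.0]
opening: -0.004
```

```bash
python3 cap.py 117
```

```text
[ 553.43087048 -124.6572436   136.81989321] [ 2.48244607 -1.05553404  5.31031319] 7.1
cap [ 541.22864703 -122.33549289] R 25.116456635216558 122.85598257837776 -99.87577834804027
tcp 123.67566861552785 -94.11237120714316
```

{"method": "jog_arm", "body": {
  "deltas": [
    {"gripper":1,"translation":[0,0,0.03],"dr":[0,0,0]},
    {"gripper":1,"translation":[0,0,0.05],"dr":[0,0,0]},
    {"gripper":1,"translation":[0,0,0.1],"dr":[0,0,0]},
    {"gripper":1,"translation":[0,0,0.2],"dr":[0,0,0]},
    {"gripper":1,"translation":[-0.1,-0.1,0.2],"dr":[0,0,0]},
    {"gripper":1,"translation":[-0.2,-0.2,0.2],"dr":[0,0,0]},
    {"gripper":1,"translation":[-0.25,-0.1,0.2],"dr":[0,0,0]},
    {"gripper":1,"translation":[-0.25,0,0.1],"dr":[0,0,0]},
    {"gripper":1,"translation":[-0.25,0,0],"dr":[0,0,0]},
    {"gripper":1,"translation":[0,0,0],"dr":[0,0,0]}
  ]
}}

```text
clock: 7.93
eef_pos: [442.7, -164.2, 244.5]
tcp_rot: [-3.139, 0.001, 1.197]
contact_force: [0.6, 0.3, -1.3]
opening: 0.0
```

Run:
```python
from rig import r
import cv2,numpy as np
from h import *
s=r.grab_frame("scene");t=r.grab_frame("top");print(r.sense()["contact_force"],r.sense()["clock"])
ct=r.calibration("top");im=t.astype(int)
m=(im[...,2]-im[...,1]>90);m[:170]=0;m[235:]=0;m[:,255:]&=True;m[:,:250]=0;m[:,310:]=0
v,u=np.nonzero(m);q=(u.mean(),v.mean());P=atz(ct,q,119);d=(P-[562.3,-1.3,0])[:2]
print(len(u),q,P,np.hypot(*d),np.degrees(np.arctan2(d[1],d[0])),"was -143.2")
cs=r.calibration("scene");im=s.astype(int);m=(im[...,2]-im[...,1]>85);m[:180]=0;m[240:]=0;m[:,170:]&=True;m[:,:170]=0;m[:,260:]=0
v,u=np.nonzero(m);print("scene",len(u),(u.min()+u.max())/2,(v.min()+v.max())/2,"expect z119/z109",proj(cs,P),proj(cs,P-[0,0,10]))
a=cv2.resize(s[150:280,180:330],(400,346),interpolation=cv2.INTER_CUBIC);b=cv2.resize(t[130:240,195:322],(400,346),interpolation=cv2.INTER_CUBIC)
cv2.imwrite("pics/m4.png",np.hstack([a,b]))
```

```text
[ 0.01025589 -0.29658854 -1.16296463] 8.0333
183 (np.float64(293.79234972677597), np.float64(184.02185792349727)) [ 543.65559587 -125.21682827  119.        ] 125.31158818542389 -98.55648487399144 was -143.2
scene 201 210.5 210.5 expect z119/z109 (np.float64(210.98983278908952), np.float64(209.34130256630056)) (np.float64(211.13258266768656), np.float64(212.57158864113902))
```

View pics/m4.png

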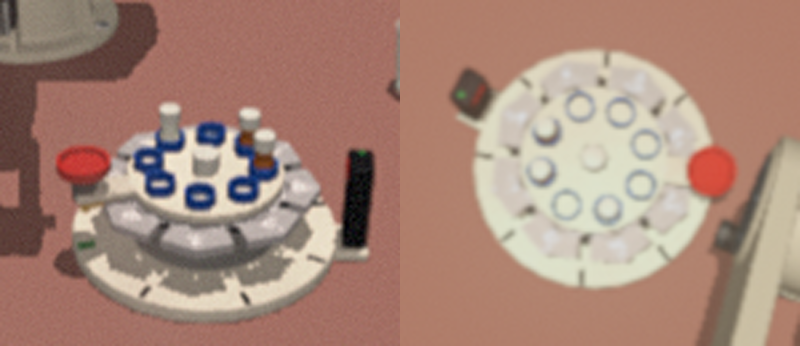

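```bash
python3 -c "
from rig import r
print(r.sign_off())"
```

```text
the job is handed in; nothing more can be done
None
```

The carousel has moved on one hole counter-clockwise and is locked in the green-marked notch. I handed the job in at about 8 s of the allowed 38 s.

With the closed fingertips in the dish, I pressed the plunger to its stop, with up to about 19 N measured. I swung the deck to just short of the notch, then eased off so the dog rode under the plate. A slow push on the lip took it the rest of the way until the plunger sprang up by itself. The arm then lifted clear.

**Last checks:**
- **Angle:** the top camera puts the plunger at −98.6°, against −143.2° at the start. That is a 44.6° turn, within the notch's play of about 1.1°. The coarser wrist-camera fit, taken with the fingers still in the dish, gave 43.9°, also within it.
- **Plunger up:** the cap pushed on the fingers at about 5–6 N while I raised them. In the scene picture its height matches the fully-up position to within half a pixel of the starting picture; 10 mm lower would show as about 3 pixels.
- **Vials:** all three are standing in their pockets, with vial_a at the reader.
- **Bystanders:** the arm passed well above the beaker and reagent bottle, and no knock was felt. I did not measure the bystanders again afterwards.

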